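# Set and lock the tray stop on the packing jig

## Robot

A 6-joint arm with a two-finger parallel gripper is mounted at the origin on the work surface. World frame = base frame: x ahead of the robot, y to its left, z up, the work surface at z = 0. Lengths are in m, angles in rad, forces in N, time in s.
With the tool pointing down it reaches from about 0.35 to 0.975 m from the base axis. Payload 7.1 kg.
Tool frame: the origin (TCP) lies midway between the tips of the shut fingers; the grasp point (between the pads) lies 19 mm behind it; z points along the fingers, x is the direction in which the jaws open and shut, and the axes are right-handed (so a half turn about z gives the same grasp; the last joint's range is limited). The gripper opens to 88 mm and grips with 3 to 60 N. Pads are 20 mm wide; open, the fingers measure 115 mm over their backs; the gripper's body (75 mm by 178 mm) begins 61 mm behind the grasp point.
Start: joints at [1.23, 0.423, 1.63, -0, 1.089, -0.019], TCP at [0.198, 0.593, 0.223] pointing down, gripper open.
Joint ranges: [-3, 3], [-0.9, 2.11], [0.09, 2.58], [-1.31, 4.45], [0.11, 2.69], [-2.54, 2.54]. Speed limits (rad/s): [2.39, 2.39, 3.01, 3.14, 3.14, 3.14].

## Interface

Orientations are given as a unit quaternion [w, x, y, z].
In Python, from station import move_pose, movel, movej, command_gripper, wait, inverse_kinematics, read_camera, camera_info, MotionError, job_done, get_time, get_joint_pos, get_qvel, get_effort, get_tcp_pos, get_ee_rot, get_ft_force, get_ft_torque, get_grip_width gives the robot as it stands. Calls block until the motion is done:
- move_pose(position, orientation): joint-space move of the TCP to a pose.
- movel(position, frame=None, v=0.15, until_force=None): straight line of the TCP; frame=None keeps the orientation; v is the mean speed in m/s. With until_force (N) it stops when the force on the tool has changed by that much, and returns True; else False.
- movej(angles): joint-space move.
- command_gripper(opening): opening from 0.0 (shut) to 1.0 (fully open); the grip force is fixed at half the most; returns when the fingers have stopped.
- wait(seconds).
- inverse_kinematics(position, orientation): joint angles nearest the present ones, or None.
- read_camera(name): name is "scene" or "top" or "wrist"; returns the picture (384x512x3 uint8, red, green, blue); there is no depth.
- camera_info(name): a dict with "intrinsics" (3x3 intrinsics, pixels), "T" (4x4, takes a point from camera to world coordinates); the wrist camera has in their place "tool_from_camera" (4x4, takes a point from camera to tool coordinates, whose origin is the TCP and whose axes are the tool frame's). Camera axes: x right, y up, looking along -z (the intrinsics and any distortion apply to the point x, -y, -z); pixel columns grow to the right and rows downward; lengths in m; the calibration is good to about 2 mm. The wrist camera is an equidistant fisheye: a pixel r from the principal point sees the ray r / f radians off the axis. A picture is of the moment at which its call begins: read the wrist's pose just before it. camera_info takes no time and is no camera call.
A pose or a line that the arm cannot do raises MotionError and nothing moves.
- job_done(): hands the job in, once; it reports no verdict.
Readings, each from a call of its own:
- get_time(): time.
- get_joint_pos(): joint angles.
- get_qvel(): joint speeds.
- get_effort(): joint torques, N m.
- get_tcp_pos(): TCP position.
- get_ee_rot(): TCP orientation.
- get_ft_force(): force on the tool from outside, world axes, zero at the start.
- get_ft_torque(): the same for the moment, N m.
- get_grip_width(): opening from 0.0 (shut) to 1.0 (fully open).
Only numpy, scipy, OpenCV 4.12 (cv2) and the standard library are available. Lean on these libraries where they do the work, as an engineer would, in place of code of your own. Each camera call takes 0.05 s, during which the arm holds its last target. There are 200 camera calls.

## Task

On the packing jig, push the sliding stop along its base until its upright plate rests against the tray of tins, without shoving the tray along. Then tighten the stop's loose wing screw, clockwise seen from above, by stroking its wings round with a fingertip until it will turn no further; do not force it, and leave the stop resting against the tray. Nothing is to be picked up, and everything else on the bench stays where it stands.

Things in the scene. Friction and masses are not known exactly. Their poses are not given: they have to be found in the camera images.
- base: Flat metal base plate of the jig, 380 x 220 x 8 mm, fixed to the bench. Origin: centre of its underside, on the bench. Its x axis runs along its length, the way the stop slides towards the tray; z up.
- stop: Sliding stop: grey foot block (x -50 to +34 mm, 70 wide, 24 high) with an upright steel plate across its front (120 wide, 6 thick, from x = 34 to 40 mm, 76 high). Origin: on the base plate's top (8 mm above the bench), below the screw's axis; x towards the tray, z up. Slides only along x, 160 mm in all, drags with about 8 N, stays where left, also with the screw tight.
- stop_back (a point): Centre of the foot block's rear end face (away from the tray, 70 mm wide, 24 mm high), 12 mm above the base plate's top. A good place to push.
- stop_face (a point): Point on the front of the stop's upright plate, 30 mm above the base plate's top, in the middle of its width; axes as the stop's.
- wings (a point): Point on the wing screw's axis at mid height of its wings, 54 mm above the bench, 22 mm above the foot's top. Turns with the screw; x along the wings, z up. Hub 18 mm across, top 29 mm above the foot (flange under it 26 across, 3 high). Two flat wings reach 30 mm from the axis, 5 thick, 12 to 32 mm above the foot. The upright plate, 34 mm away, tops the wings by 20 mm; a finger fits only on the other sides.
- screw (a joint): Turn of the wing screw, rad, growing as it is tightened (clockwise from above), 0 to 6.0; at 6.0 it is tight, a firm end. Starts at 0 to 1.5. At 0 the wings lie along the stop's x axis; at v, at angle -v from it (counter-clockwise positive from above). Turning takes 0.04 N m; it stays where left and keeps its height.
- tray: Shallow cardboard tray of six tins (3 across, 2 along) standing on the base plate, 146 mm along x, 216 mm wide, tray wall 45 mm high, tins to 80 mm high; 4 to 6 kg, loose. Origin: centre of its underside (8 mm above the bench); its x axis points as the base's.
- tray_face (a point): Point on the tray's flat wall that faces the stop, 22 mm above its underside, in the middle of its width; axes as the tray's. At the start the stop's plate is 27 to 97 mm short of it.
- drink_can: Standing drink can, 66 mm across, 115 mm tall; origin: centre of its underside. Not part of the job.
- short_jar: Small closed jar standing on the base plate beside the stop, 40 mm across, 45 mm tall; origin: centre of its underside. Not part of the job.
- tape_roll: Roll of tape lying flat, 100 mm across, 48 mm tall; origin: centre of its underside. Not part of the job.
- loose_tin: Single tin, 66 mm across, 80 mm tall; origin: centre of its underside. Not part of the job.
- stapler: Stapler lying on the bench, 130 x 32 x 44 mm; origin: centre of its underside. Not part of the job.
- pen_cup: Empty pen cup, 72 mm across, 95 mm tall; origin: centre of its underside. Not part of the job.

How it is judged:
By the outcome, as a careful person would: the job done as asked, in the order asked, and still so for the second after the job is handed in, with the robot touching nothing.
It also fails if it takes over 58 s, if anything falls off the work surface, if the arm or the gripper's body presses on something with over 40 N, if the wrist force passes 120 N, or if a joint passes its speed limit or range.

## Working session

There is one attempt and no reset: what is moved stays moved. The work goes in short steps, each a Python script; the robot and the scene stay as the last script left them, time stands still between calls to the robot, and variables do not carry over. Pictures are saved under pics/ and viewed, about 8 in all and at most 12, crops included, and the job is handed in when it is done.

```bash
mkdir -p pics; ls; python3 - <<'E'
from station import *
import cv2,numpy as np
for n in("scene","top"):
    im=read_camera(n); cv2.imwrite(f"pics/{n}0.png",im[:,:,::-1]); 
    ci=camera_info(n); print(n,{k:np.round(v,4).tolist() if not isinstance(v,str) else v for k,v in ci.items()})
print(camera_info("wrist"))
print(get_time(),get_tcp_pos(),get_ee_rot())
a=cv2.imread("pics/top0.png");cv2.imwrite("pics/top0b.png",cv2.resize(a,(800,600),interpolation=cv2.INTER_CUBIC))
E
```

```text
pics
scene {'intrinsics': [[460.6164, 0.0, 259.4082], [0.0, 460.6164, 185.2874], [0.0, 0.0, 1.0]], 'T': [[0.0381, -0.8407, 0.5402, 1.0331], [0.9993, 0.0331, -0.019, 0.0057], [-0.0019, 0.5405, 0.8413, 0.7715], [0.0, 0.0, 0.0, 1.0]]}
top {'intrinsics': [[387.1499, 0.0, 251.4593], [0.0, 387.1499, 181.4895], [0.0, 0.0, 1.0]], 'T': [[-0.0114, 0.9975, -0.0695, 0.5419], [-0.9999, -0.0115, -0.0011, -0.0108], [-0.0019, 0.0695, 0.9976, 0.7004], [0.0, 0.0, 0.0, 1.0]]}
{'intrinsics': array([[297.31863964,   0.        , 262.34048378],
       [  0.        , 297.31863964, 193.78243709],
       [  0.        ,   0.        ,   1.        ]]), 'tool_from_camera': array([[ 9.99998849e-01, -1.27202221e-03, -8.26544739e-04,
        -9.91060932e-04],
       [-1.45062637e-03, -9.61227518e-01, -2.75752705e-01,
        -7.44790378e-02],
       [-4.43733981e-04,  2.75753587e-01, -9.61228257e-01,
        -1.61658520e-01],
       [ 0.00000000e+00,  0.00000000e+00,  0.00000000e+00,
         1.00000000e+00]])}
0.1 [0.19747086 0.59244145 0.22198389] [ 3.81504167e-04  8.11271143e-01  5.84669691e-01 -5.82983907e-04]
```

View pics/top0b.png

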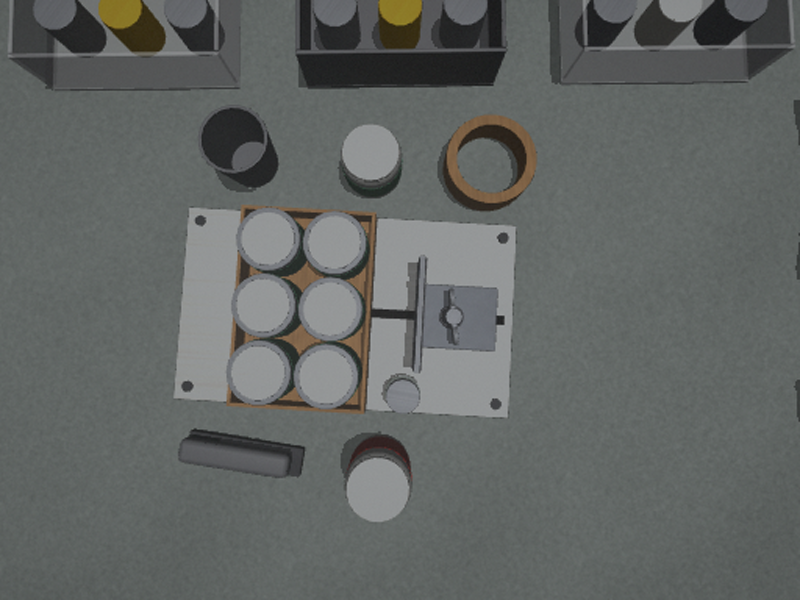

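View pics/scene0.png

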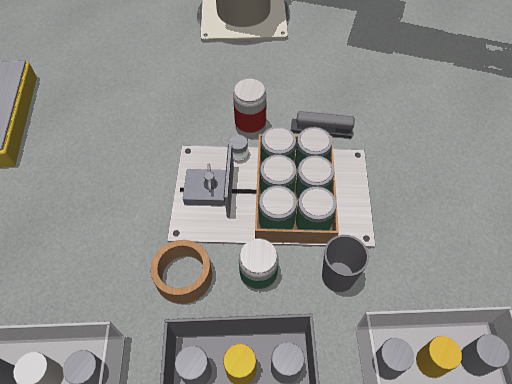

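The top view (zoomed ×1.5625) shows base corners at about (190,208), (516,227), (508,417) and (175,398). The plate is at x≈422, the screw hub at (454,317), and the tray's near wall at x≈368–375. The jar is at (402,393), near the plate's end. Next I'll get coordinates.

```bash
cat > h.py <<'E'
from station import *
import numpy as np, cv2
def ray(n,uv,z):
    ci=camera_info(n);K=ci["intrinsics"];T=ci["T"]
    d=np.linalg.inv(K)@[uv[0],uv[1],1.];d=T[:3,:3]@[d[0],-d[1],-d[2]]
    return T[:3,3]+d*(z-T[2,3])/d[2]
def proj(n,p):
    ci=camera_info(n);T=ci["T"];c=T[:3,:3].T@(np.array(p)-T[:3,3]);q=ci["intrinsics"]@[c[0],-c[1],-c[2]];return q[:2]/q[2]
E
python3 - <<'E'
from h import *
s=512/800
c=[ray("top",(u*s,v*s),.008)[:2] for u,v in[(190,208),(516,227),(508,417),(175,398)]]
c=np.array(c);print("corners",c.round(4).tolist(),"centre",c.mean(0))
d=(c[0]-c[1]+c[3]-c[2]);print("xdir yaw deg",np.degrees(np.arctan2(d[1],d[0])))
def show(n,u,v,z):print(n,ray("top",(u*s,v*s),z).round(4))
show("hub",454,317,.061);show("can",378,489,.115);show("jar",403,393,.053);show("tin",371,153,.08)
show("plate top end up",424,256,.084);show("plate top end dn",420,371,.084)
show("back top",497,286,.032);show("back bot",495,351,.032)
show("tray wall top a",375,214,.053);show("tray wall top b",365,410,.053)
im=cv2.imread("pics/top0.png")[150:275,220:345];cv2.imwrite("pics/c1.png",cv2.resize(im,(600,600),interpolation=cv2.INTER_CUBIC))
im=cv2.imread("pics/scene0.png")[120:250,165:295];cv2.imwrite("pics/c2.png",cv2.resize(im,(600,600),interpolation=cv2.INTER_CUBIC))
E
```

```text
corners [[0.6806, 0.2239], [0.654, -0.153], [0.4376, -0.1384], [0.463, 0.2383]] centre [0.55880979 0.04271765]
xdir yaw deg 86.04472130587305
hub [ 0.5504 -0.0742  0.061 ]
can [0.3877 0.0061 0.115 ]
jar [ 0.4707 -0.0195  0.053 ]
tin [0.722  0.0111 0.08  ]
plate top end up [ 0.6128 -0.0424  0.084 ]
plate top end dn [ 0.4959 -0.0366  0.084 ]
back top [ 0.5845 -0.1253  0.032 ]
back bot [ 0.5129 -0.1215  0.032 ]
tray wall top a [0.6627 0.0084 0.053 ]
tray wall top b [0.4534 0.0209 0.053 ]
```

View pics/c1.png

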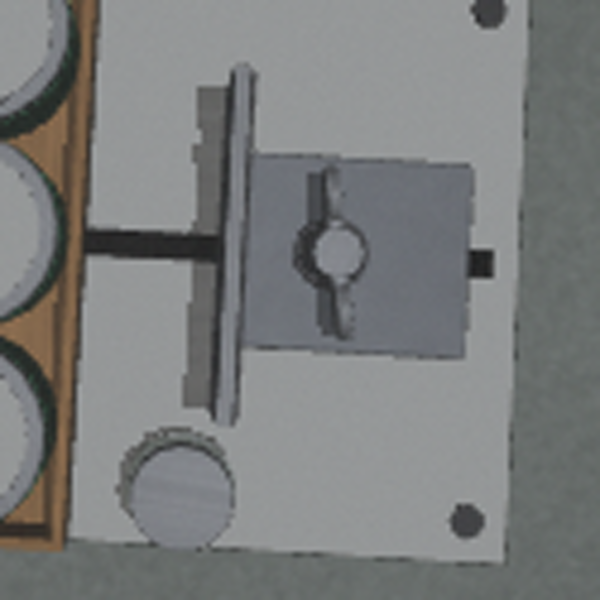

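Wing line is about 6° off perpendicular, so v≈1.47. The gap is about 49 mm, and the plate should clear the jar by about 3 mm sideways. Pushing comes next, with shut fingers, watching the force.

```bash
cat >> h.py <<'E'
Y=np.radians(86.2);ex=np.array([np.cos(Y),np.sin(Y),0]);ey=np.array([-np.sin(Y),np.cos(Y),0])
H0=np.array([.5504,-.0742,0])
psi=Y-np.pi/2;Q=[0,np.cos(psi/2),np.sin(psi/2),0]
def P(x,y,z,o=H0):return o+x*ex+y*ey+[0,0,z]
def fx():return float(np.dot(get_ft_force(),ex))
E
python3 - <<'E'
from h import *
command_gripper(0.0)
move_pose(P(-.095,0,.20),Q)
movel(P(-.095,0,.024),v=.2)
f0=fx();print("f0",f0,get_tcp_pos(),get_time())
r=movel(P(-.045,0,.024),v=.03,until_force=3)
sx=lambda:float(np.dot(get_tcp_pos()-H0,ex))
print("contact",r,sx(),fx()-f0)
x=sx()
im=read_camera("scene")
for x in np.arange(x+.005,x+.041,.005):
    r=movel(P(x,0,.024),v=.03,until_force=14); print(round(sx(),4),round(fx()-f0,2),r)
    if r:break
print(get_time())
cv2.imwrite("pics/s1.png",read_camera("scene")[:,:,::-1]);cv2.imwrite("pics/t1.png",read_camera("top")[:,:,::-1])
E
python3 - <<'E'
import cv2
import numpy as np
a=cv2.imread("pics/s1.png")[110:260,160:360];cv2.imwrite("pics/s1c.png",cv2.resize(a,(800,600),interpolation=cv2.INTER_CUBIC))
E
```

```text
f0 -0.7807734024055832 [ 0.54488701 -0.16920142  0.02484916] 5.4167
contact True -0.05890663218731317 0.5539311272406563
-0.0543 -4.05 False
-0.0494 -4.42 False
-0.0444 -5.35 False
-0.0394 -5.6 False
-0.0344 -4.13 False
-0.0294 -3.91 False
-0.0244 -4.04 False
-0.0194 -4.54 False
9.1417
```

View pics/s1c.png

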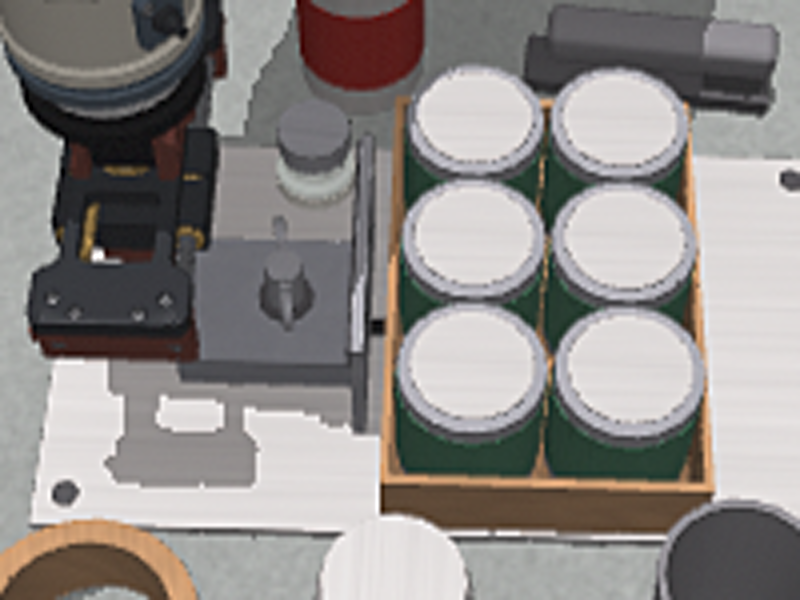

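Contact was where expected and the stop slides well, with the jar and plate clear. About 10 mm is left; the last bit goes slowly with a force limit.

```bash
python3 - <<'E'
from h import *
sx=lambda:float(np.dot(get_tcp_pos()-H0,ex))
f0=-.78
x=sx()
r=movel(P(x+.016,0,.024),v=.008,until_force=7.5);print(r,sx(),fx()-f0,get_time())
cv2.imwrite("pics/s2.png",read_camera("scene")[:,:,::-1]);cv2.imwrite("pics/t2.png",read_camera("top")[:,:,::-1])
a=cv2.imread("pics/s2.png")[130:230,210:290];cv2.imwrite("pics/s2c.png",cv2.resize(a,(480,600),interpolation=cv2.INTER_CUBIC))
E
```

```text
True -0.010774809988839522 -1.536353392730662 10.4333
```

View pics/s2c.png

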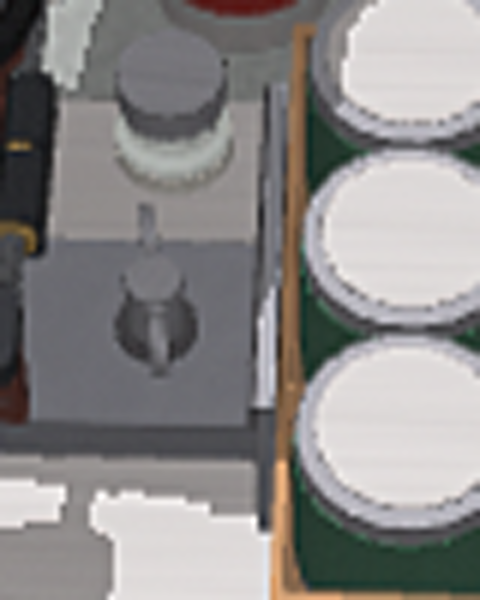

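The plate looks in contact. A repeat push should trip almost at once, which would confirm it. After that I retract and re-measure the screw from the top.

```bash
python3 - <<'E'
from h import *
sx=lambda:float(np.dot(get_tcp_pos()-H0,ex))
x=sx()
r=movel(P(x+.0025,0,.024),v=.006,until_force=9.5);x2=sx();print("confirm",r,x2-x,fx()+.78)
movel(P(x2-.03,0,.024),v=.1)
movel(P(x2-.03,0,.14),v=.2)
movel(P(-.13,0,.14),v=.2)
a=read_camera("top")[:,:,::-1].copy();cv2.imwrite("pics/t3.png",a);cv2.imwrite("pics/s3.png",read_camera("scene")[:,:,::-1])
print(get_time())
A=H0+(x2+.0589)*ex; print("axis",A)
c=a[150:250,200:300];c=cv2.resize(c,(600,600),interpolation=cv2.INTER_CUBIC)
def m(p,col):
    u=(proj("top",p)-[199.5,149.5])*6;cv2.circle(c,tuple(int(v) for v in u),3,col,-1)
m(P(0,0,.061,A),(0,0,255))
for dx in(-.01,.01):
    for dy in(-.0135,.0135): m(P(.0195+dx,-.022+dy,.064,A),(0,255,0))
for dy in(-.06,.06): m(P(.04,dy,.084,A),(255,0,0))
cv2.imwrite("pics/t3c.png",c)
E
```

```text
confirm True 6.091505627154464e-06 -0.7205508859366314
12.725
axis [ 0.55358902 -0.02618699  0.        ]
```

View pics/t3c.png

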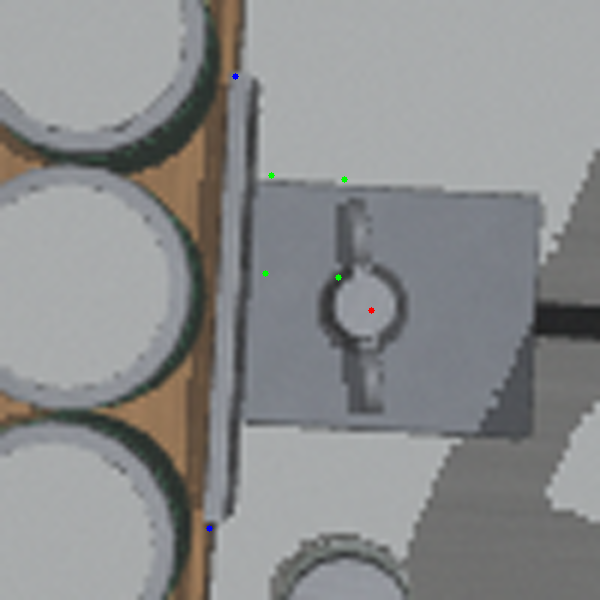

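The plate is flush with the tray wall, and the repeat push tripped with no travel. The hub is at about (367,308), within about 1 mm of the computed axis. The planned finger rectangle (green) fits between the wing and the plate. Now stroke 1.

```bash
cat >> h.py <<'E'
A=np.array([.55365,-.0256,0]);ZW=.047
def arc(deg,rho=.0275,z=ZW):
    t=np.radians(deg);return P(rho*np.cos(t),rho*np.sin(t),z,A)
E
python3 - <<'E'
from h import *
movel(P(.0190,-.022,.14,A),v=.2)
movel(P(.0190,-.022,.07,A),v=.15)
f0=get_ft_force()
r=movel(P(.0190,-.022,ZW,A),v=.05,until_force=5);print("down",r,get_tcp_pos(),get_ft_force()-f0)
if not r:
    for d in [-58]+list(range(-75,-276,-20)):
        r=movel(arc(d),v=.04,until_force=8);f=get_ft_force()-f0;print(d,r,f.round(1).tolist())
        if r:break
    else:
        movel(arc(-268),v=.05)
    movel(get_tcp_pos()+[0,0,.08],v=.2)
    movel(P(-.16,0,.14,A),v=.25)
    c=read_camera("top")[150:250,200:300,::-1];cv2.imwrite("pics/t4c.png",cv2.resize(c,(600,600),interpolation=cv2.INTER_CUBIC))
print(get_time())
E
```

```text
down False [ 0.57642544 -0.00793126  0.04658611] [-0.4464036   0.95256844 -1.90064118]
-58 False [-0.8, -0.1, -1.6]
-75 False [-0.0, -0.1, 0.0]
-95 False [-0.1, -1.5, 0.9]
-115 False [-0.8, -0.5, 0.5]
-135 False [-1.0, -1.3, -0.7]
-155 False [-0.2, -1.9, -0.6]
-175 False [-0.1, -0.7, 0.2]
-195 False [0.4, -0.8, 0.1]
-215 False [-0.8, -0.8, -0.8]
-235 False [-0.5, -1.0, -0.2]
-255 False [-0.3, -0.3, 0.7]
-275 False [-0.2, -0.9, 0.6]
21.275
```

View pics/t4c.png

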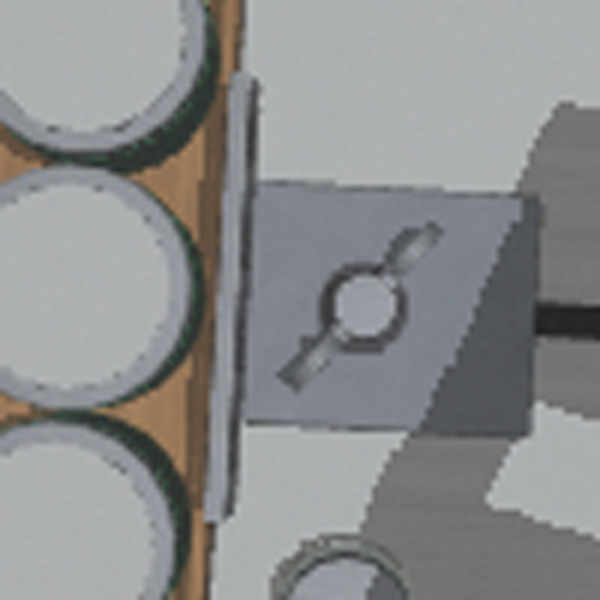

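B's wing is at about 231° in the stop frame, so v≈5.4 with roughly 35° to go. The stop and tray haven't moved. Stroke 2 will run until it meets the firm end.

```bash
python3 - <<'E'
from h import *
movel(arc(-72,z=.14),v=.25)
movel(arc(-72,z=.07),v=.15)
f0=get_ft_force()
r=movel(arc(-72),v=.05,until_force=5);print("down",r)
if not r:
    for d in (-92,-110,-130,-150):
        r=movel(arc(d),v=.02,until_force=6);f=get_ft_force()-f0
        p=get_tcp_pos()-A;print(d,r,f.round(1).tolist(),np.degrees(np.arctan2(p@ey,p@ex)).round(1))
        if r:break
    p=get_tcp_pos()-A;a=np.degrees(np.arctan2(p@ey,p@ex))
    movel(arc(a+8),v=.03)
    movel(get_tcp_pos()+[0,0,.09],v=.2)
    movel(P(-.17,0,.15,A),v=.25)
    c=read_camera("top")[150:250,200:300,::-1];cv2.imwrite("pics/t5c.png",cv2.resize(c,(600,600),interpolation=cv2.INTER_CUBIC))
print(get_time())
E
```

```text
down False
-92 False [0.2, 0.0, -1.8] -92.2
-110 False [0.0, -0.2, -1.1] -110.6
-130 False [0.6, -0.4, -1.3] -130.6
-150 True [1.4, 0.6, -0.4] -133.8
27.1667
```

View pics/t5c.png

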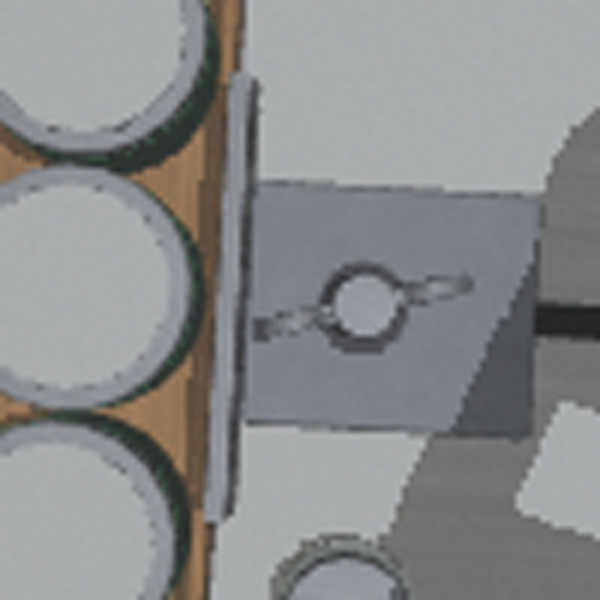

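The wings now lie at about 196° (v≈6.0, the firm end) and the plate is still against the tray. One last check for any tray or bystander shift, then hand in.

```bash
python3 - <<'E'
from h import *
a=cv2.cvtColor(cv2.imread("pics/top0.png"),cv2.COLOR_BGR2GRAY).astype(np.float32)
b=cv2.cvtColor(read_camera("top"),cv2.COLOR_RGB2GRAY).astype(np.float32)
for n,(x0,x1,y0,y1) in dict(tray=(140,232,128,266),jar=(244,270,238,266),can=(215,268,275,340),tin=(212,262,75,128),base=(108,138,130,260)).items():
    A1,B1=a[y0:y1,x0:x1].copy(),b[y0:y1,x0:x1].copy()
    print(n,np.round(cv2.phaseCorrelate(A1,B1,cv2.createHanningWindow(A1.shape[::-1],cv2.CV_32F)),2),"mean diff",abs(A1-B1).mean().round(2))
job_done();print(get_time())
E
```

```text
Traceback (most recent call last):
ValueError: setting an array element with a sequence. The requested array has an inhomogeneous shape after 1 dimensions. The detected shape was (2,) + inhomogeneous part.
```

```bash
python3 - <<'E'
from h import *
a=cv2.cvtColor(cv2.imread("pics/top0.png"),cv2.COLOR_BGR2GRAY).astype(np.float32)
b=cv2.cvtColor(read_camera("top"),cv2.COLOR_RGB2GRAY).astype(np.float32)
for n,(x0,x1,y0,y1) in dict(tray=(140,232,128,266),jar=(244,270,238,266),can=(215,268,275,340),tin=(212,262,75,128),base=(108,138,130,260)).items():
    A1,B1=a[y0:y1,x0:x1].copy(),b[y0:y1,x0:x1].copy()
    s,r=cv2.phaseCorrelate(A1,B1,cv2.createHanningWindow(A1.shape[::-1],cv2.CV_32F));print(n,np.round(s,2),round(r,2),abs(A1-B1).mean().round(2))
job_done();print(get_time())
E
```

```text
tray [0.01 0.01] 1.0 17.68
jar [ 0.67 -0.02] 0.9 20.55
can [-0.17  0.06] 0.79 21.24
tin [ 0.03 -0.01] 0.99 16.27
base [-0.01  0.49] 1.0 18.88
the job is handed in; nothing more can be done
the job is handed in; nothing more can be done
```

The stop now rests against the tray and its wing screw is tight. I handed the job in shortly after the 27 s mark, inside the 58 s limit.

**Push:** I pushed the stop's rear face about 48 mm with shut fingers until the force rose. A repeat push met the limit with no travel, and the top view shows the plate against the tray wall.

**Screw:** I tightened it with two clockwise strokes. The second stopped on its 6 N limit, and I backed off. The last picture puts the wings at about 196° in the stop's frame, so the turn is about 6.0 rad, where the firm end should be.

**Other things moved:** Comparing the top view before and after gave these shifts (one pixel is about 1.6 mm):

| Item | Shift in pixels |
|---|---|
| Tray | 0.01 |
| Loose tin | 0.03 |
| Can | 0.2 |
| Jar | 0.67 |
| Fixed base | 0.5 |

- **Jar:** its shift is about 1 mm, so that check did not agree cleanly. I think it is the changed light and the shadows nearby, because the base cannot move yet reads 0.5 pixels. The jar also looked undisturbed in the pictures, but I did not check it further.
- **Not measured:** I did not compare the tape roll, stapler or pen cup before and after; the arm was not sent near them.

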